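# Brush out the sloping canister and snap its lid shut

## Robot

A 6-joint arm with a two-finger parallel gripper is mounted at the origin on a cart in front of the work surface, level with it; the furniture and walls round the work are solid. World frame = base frame: x ahead of the robot, y to its left, z up, the work surface at z = 0. Lengths are in mm, angles in rad, forces in N, time in s.
With the tool pointing down it reaches from about 325 to 775 mm from the base axis. Payload 5.5 kg.
Tool frame: the origin (TCP) lies on the centre line of the jaws, within the pads' length; the fingertips stand 11 mm ahead of it and the grasp point (between the pads) lies 8 mm behind it (tcp_to_tips is the z of the fingertips in the tool frame, in mm); z points along the fingers, y is the direction in which the jaws open and shut (so a half turn about z gives the same grasp; the last joint's range is limited). The gripper opens to 85 mm and grips with 20 to 120 N. Pads are 22 mm wide; open, the fingers measure 114 mm over their backs; the gripper's body (76 mm by 85 mm) begins 54 mm behind the grasp point. The pads swing forward as they close: fully open they stand 13 mm farther back than shut.
Start: joints at [1.243, 0.091, 1.231, -0, 1.82, -0.057], TCP at [160.505, 578.148, 242.275] pointing down, gripper open.
Joint ranges: [-2.87, 2.87], [-0.86, 2.18], [0.17, 2.46], [-1.51, 4.65], [0.06, 2.69], [-2.65, 2.65]. Speed limits (rad/s): [2.57, 2.57, 3.01, 3.14, 3.14, 3.14].

## Interface

Orientations are given as a unit quaternion [w, x, y, z].
In Python, from station import * gives the robot as it stands.
- The arm moves only by the tool play_rows, never from a script. Its arguments are lists of equal length, an entry for each row: "slide": the shift along the world's x, y, z in cm, a list of three; "rot": the turn, a rotation vector about the world's x, y, z in rad, a list of three; "hand": the opening, from 0 (shut) to 1 (fully open). A call has 1 to 20 rows; each row is the pose to reach, as a shift and turn from the pose measured when the call began; what a row does not reach only later rows make up. A row lasts 1/10 s, in which the tool goes at most 50 mm and 8.59 degrees, less where a joint would pass 70% of its speed; a pose out of reach is approached as far as the arm can. A call with a gripper value outside its range is refused whole. The fingers move at their own pace and stop on an object; the grip force is fixed at half the most. Time passes only in rows, so rows that repeat a pose let the fingers close. It gives the time, the measured TCP pose, the force and the opening at its end, in the units of the state.
- sense(): the state, without advancing time (a new reading comes with each control period).
- snapshot(name): name is "side" or "top"; returns a dict with "img" (480x640x3 uint8, red, green, blue), "intrinsics" (3x3 intrinsics, pixels), "R" (3x3) and "t" (3): a world point X has camera coordinates R X + t. Camera axes: x right, y down, z forward; pixel columns grow to the right and rows downward; lengths in mm; the calibration is good to about 2 mm. A picture is of the moment at which its call begins. There is no depth.
- sign_off(): hands the job in, once; it reports no verdict.
The state is a dict: "clock": time; "joint_pos": joint angles; "qvel": joint speeds; "effort": joint torques, N m; "eef_pos": TCP position; "ee_rot": TCP orientation; "ft_force": force on the tool from outside, world axes, zero at the start; "wrist_torque": the same for the moment, N m; "finger_gap": finger opening in mm.
Only numpy, scipy, OpenCV 4.12 (cv2) and the standard library are available. Lean on these libraries where they do the work, as an engineer would, in place of code of your own. Each camera call takes 0.05 s, during which the arm holds its last target. There are 200 camera calls.

## Task

Brush out the empty metal canister in the sloping wire cradle: take the long round brush from its pot, push it down inside the canister to the bottom and draw it back up until its bristles reach the rim, twice over. Then put the brush back in its pot, bristles down, and press the canister's lid shut until its catch snaps; leave the tape roll, the tea tin and the salt box where they stand.

Things in the scene. Friction and masses are not known exactly. Their poses are not given: they have to be found in the camera images.
- brush: Long round brush, 200 mm, 0.11 kg, standing bristles down in its pot. Origin: centre of the flat bristle end; z runs up to the handle end; x, y mean nothing (round). Pale bristle head z = 0 to 70 mm, 74 mm across (firm part 68, chamfered to 56 at the end); thin metal stem; round wooden handle 24 mm thick, z = 122 to 200 mm: grip it from its end, fingers along it.
- brush_tip (a point): Centre of the brush's bristle end (the brush's origin).
- brush_grip (a point): Point on the brush's axis in the handle, 172 mm from the bristle end and 28 mm below the handle's end; a good place to grip.
- stand: White round stoneware pot that the brush stands in: 103 mm across, 58 mm tall, about 88 mm clear inside, inner floor 6 mm above its underside. Heavy: it does not shift. Origin: centre of its underside on the worktop, z up.
- canister: Metal canister 92 mm across, 125 mm tall, 86 mm clear inside, fixed in a wire cradle, leaning 0.56 rad (32 degrees) from vertical, mouth toward the robot. Origin: centre of its underside, 40 mm above the worktop; z: along its axis out of the mouth; inner floor at z = 4 mm, rim at 125; x: to the hinge side (upper side of the mouth, away from the robot); y: along the hinge pin. It does not move.
- mouth (a point): Centre of the canister's mouth at the rim, on its axis, z = 125 mm in the canister's frame. Level and seen from the canister's origin, the wire cradle's foot reaches 110 mm to the front, 45 mm behind and 53 mm to each side.
- lid_hinge (a point): Middle of the lid's hinge pin, at x = 53 mm, z = 128 mm in the canister's frame. The lid turns about the y axis.
- lid_tab (a point): Outer face of the thumb tab on the lid's free edge, 112 mm from the hinge pin: where to press the lid shut. The tab is 34 mm wide and ends 127 mm from the pin. z: the lid's outward normal; x: toward the hinge pin.
- lid (a joint): Opening of the lid, rad: 0 shut on the rim, 1.85 to 2.1 as found, stop 2.2. The lid is a metal disc 97 mm across, 8 mm thick, with a tab on its free edge. Stiff hinge: it stays where left; about 1 N at the tab turns it. At about 0.12 its hook meets the spring catch; from there press the tab with about 8 N (10 is plenty) until it snaps past, reads below 0.02 and stays.
- tape_roll: Bystander: roll of tape, 100 mm across, 24 mm tall, lying flat. Origin under its middle.
- tea_tin: Bystander: round tea tin, 68 mm across, 100 mm tall. Origin under its middle.
- salt_box: Bystander: round wooden salt box with lid, 89 mm across, 71 mm tall. Origin under its middle.
Not all that is in view belongs to the job. Leave any purple look-alike of the brush alone.

How it is judged (in metres and radians):
On the way, in this order (a step that is already met when the one before it is completed fails the run):
1. the brush is pushed down to the bottom inside the canister (tip within 14 mm of the inner floor) (z of brush_tip in the frame of canister between -0.005 and 0.018 m and x of brush_tip in the frame of canister between -0.035 and 0.035 m and y of brush_tip in the frame of canister between -0.035 and 0.035 m), for 0.1 s.
2. it is drawn back up until its bristles reach the rim (tip at least 46 mm above the inner floor) (z of brush_tip in the frame of canister above 0.05 m), for 0.05 s.
3. it is pushed down to the bottom a second time (all of step 1), for 0.1 s.
4. it is drawn up to the rim a second time (z of brush_tip in the frame of canister above 0.05 m), for 0.05 s.
At the end, for the whole second after the job is handed in: The lid is snapped shut (joint below 0.03 rad); the brush is back in its pot, bristle end down (within 30 mm of the pot's axis and 25 mm of its underside, leaning less than 0.30 rad) and at rest (value of joint lid below 0.03 rad and horizontal distance between brush_tip and stand below 0.03 m and z of brush_tip in the frame of stand below 0.025 m and angle between brush's own z axis and vertical below 0.3 rad and linear speed of brush below 0.03 m/s); the robot touches nothing.
It fails at once if the tape roll is pushed more than 40 mm (distance of tape_roll from where it was at the start of the episode above 0.04 m).
It fails at once if the tea tin is pushed more than 40 mm or tipped over (distance of tea_tin from where it was at the start of the episode above 0.04 m or angle between tea_tin's own z axis and vertical above 0.5 rad).
It fails at once if the salt box is pushed more than 40 mm or tipped over (distance of salt_box from where it was at the start of the episode above 0.04 m or angle between salt_box's own z axis and vertical above 0.5 rad).
It also fails if it takes over 58 s, if anything falls off the work surface, if the arm or the gripper's body presses on something with over 40 N, if the wrist force passes 120 N, or if a joint passes its speed limit or range.

## Working session

There is one attempt and no reset: what is moved stays moved. The work goes in short steps, Python scripts to look and compute and a tool call to move; the robot and the scene stay as the last step left them, time stands still between calls to the robot, and variables do not carry over. Pictures are saved under pics/ and viewed, on a budget of 10 in all, crops included, one or two more only if the job needs it, and the job is handed in when it is done.

Besides the shell and the picture viewer there is one more tool, called after "Request:" as name(argument=value, ...) on one line, values as JSON. play_rows: Moves the arm, as the interface text tells. Its arguments: {"type":"object","properties":{"slide":{"type":"array","items":{"type":"array","items":{"type":"number"}}},"rot":{"type":"array","items":{"type":"array","items":{"type":"number"}}},"hand":{"type":"array","items":{"type":"number"}}},"required":["slide","rot","hand"]}

```bash
mkdir -p pics; ls
python3 - <<'E'
from station import *
import cv2,pickle
d={}
for n in("side","top"):
    s=snapshot(n);d[n]=s;cv2.imwrite(f"pics/{n}0.png",s["img"][:,:,::-1]);print(n,s["intrinsics"],s["R"],s["t"])
pickle.dump(d,open("s0.pkl","wb"));print(sense())
E
```

```text
pics
side [[491.89668938   0.         318.32922605]
 [  0.         491.89668938 243.96083723]
 [  0.           0.           1.        ]] [[-0.99973502 -0.0086855   0.02131784]
 [-0.02211338  0.61961523 -0.78459414]
 [-0.00639426 -0.78485765 -0.61964311]] [ 534.99377917  213.0807819  1240.0485641 ]
top [[602.57754455   0.         313.48052874]
 [  0.         602.57754455 251.99866455]
 [  0.           0.           1.        ]] [[ 0.01612014 -0.99985582 -0.00533689]
 [-0.99590858 -0.01558138 -0.08901307]
 [ 0.08891708  0.00674996 -0.99601616]] [-202.26044741  573.0690452  1596.39483001]
{'clock': 0.1, 'joint_pos': array([ 1.24329790e+00,  9.17628115e-02,  1.23177969e+00, -2.00191578e-05,
        1.81980528e+00, -5.67037734e-02]), 'qvel': array([-6.16395690e-05, -1.66009781e-03, -1.75607285e-03, -1.04628156e-03,
        6.63931523e-05, -5.81051560e-05]), 'effort': array([ 2.39419962e-03, -4.60220933e+01, -4.19216788e+01, -1.54233348e-04,
        1.06839117e-02, -2.97991596e-05]), 'eef_pos': array([160.43069878, 577.90368243, 241.26832311]), 'ee_rot': array([-1.58022006e-04,  1.34986395e-01,  9.90847063e-01, -8.63276366e-04]), 'ft_force': array([ 0.02037369,  0.33487168, -0.07770983]), 'wrist_torque': array([-0.02364955,  0.03186342,  0.00372049]), 'finger_gap': 85.34956504770864}
```

View pics/side0.png

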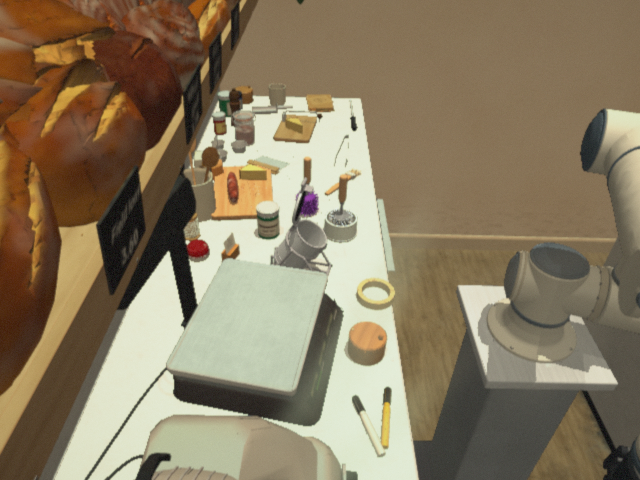

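View pics/top0.png

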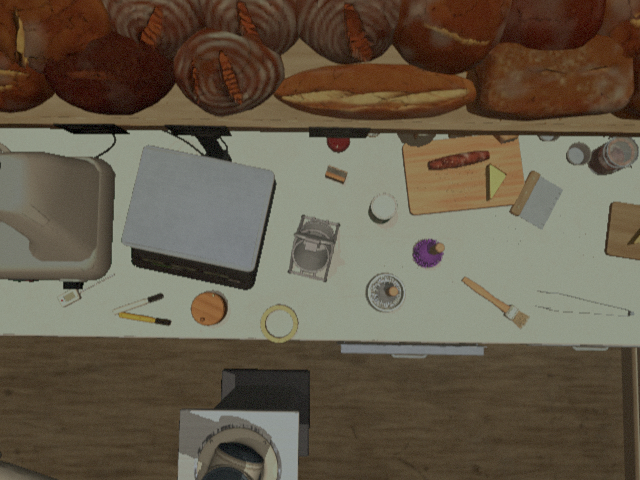

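Candidates for the brush: the pale brush standing in the white pot (top ≈(385,292), side ≈(342,205)), the purple look-alike (top ≈(429,253), side ≈(308,190)), and a flat pastry brush (top ≈(495,300)). By the description it is the pale one in the white pot. I'll check that in a close crop.

Run:
```python
import pickle,cv2,numpy as np
d=pickle.load(open("s0.pkl","rb"))
a=d["top"]["img"][205:325,280:420,::-1];b=d["side"]["img"][150:280,260:370,::-1]
A=cv2.resize(a,(400*1,343),interpolation=2);B=cv2.resize(b,(398,470),interpolation=2)
A=cv2.resize(a,(400,343),interpolation=2)
o=np.zeros((470,800,3),np.uint8);o[:343,:400]=A;o[:,400:798]=B
o=np.clip(o*1.3,0,255).astype(np.uint8)
cv2.imwrite("pics/crop1.png",o)
```

```text
(no output)
```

View pics/crop1.png

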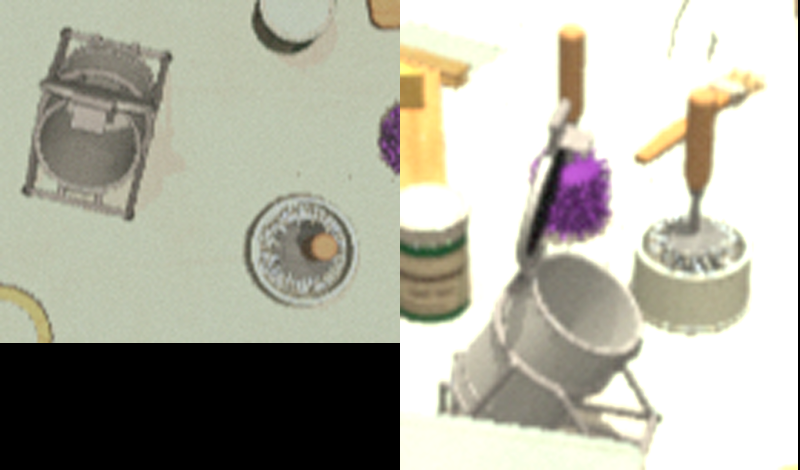

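The crop confirms it: the pale brush stands in the white pot, handle end at crop (322,247) top and (703,97) side, and the purple brush is a separate item. The canister mouth is at about (89,145) top and the lid stands open. Next I fit poses from both views.

```bash
cat > h.py <<'E'
import numpy as np,pickle
from scipy.optimize import least_squares
from scipy.spatial.transform import Rotation as Rn
d0=pickle.load(open("s0.pkl","rb"))
def proj(n,X):
    s=d0[n];c=np.atleast_2d(X)@s["R"].T+s["t"];p=c@s["intrinsics"].T;return p[:,:2]/p[:,2:]
T=lambda p:np.array(p)/(400/140)+[280,205]
S=lambda p:(np.array(p)-[400,0])/np.array([398/110,470/130])+[260,150]
def canR(yaw):  # yaw: heading of level direction toward which mouth leans
    f=np.array([np.cos(yaw),np.sin(yaw),0]);u=np.array([0,0,1.])
    z=np.cos(.56)*u+np.sin(.56)*f; x=np.cos(.56)*-f+np.sin(.56)*u
    return np.c_[x,np.cross(z,x),z]
th=np.linspace(0,2*np.pi,180)
circ=np.c_[np.cos(th),np.sin(th),0*th]
E
python3 - <<'E'
from h import *
for n in d0: print(n,-d0[n]["R"].T@d0[n]["t"])
# canister
feet=T([(65,32),(170,57),(130,215),(28,190)])
def pts(q):
    o=np.array([q[0],q[1],40]);R=canR(q[2]);return o,R
def res(q):
    o,R=pts(q);f=np.array([np.cos(q[2]),np.sin(q[2]),0]);l=np.array([-f[1],f[0],0]);o0=np.array([q[0],q[1],3])
    # f toward robot(-x): left l = -y => image right
    F=[o0-42*f-50*l*1 if 0 else o0-42*f-50*l, o0-42*f+50*l,o0+107*f+50*l,o0+107*f-50*l]
    r=[(proj("top",F)-feet).ravel()]
    rim=o+np.array([0,0,125])@R.T+46*circ@R.T
    for n,c in(("top",T([(38,137),(140,150),(88,192)])),("side",S([(641,335),(533,285),(612,272)]))):
        P=proj(n,rim);
        for k in c:
            dd=P-k;i=np.argmin((dd**2).sum(1));r.append(dd[i])
    return np.concatenate(r)
q0=[600,-20,np.pi-.24]
s=least_squares(res,q0,loss="soft_l1");print(s.x,np.round(res(s.x),1))
o,R=pts(s.x);print("mouth",o+R@[0,0,125],"hinge",o+R@[53,0,128],"axis",R[:,2])
# pot: outer rim z=58 circle R51.5
def tri(a,b):
    f=lambda X:np.r_[proj("top",X)[0]-a,proj("side",X)[0]-b]
    r=least_squares(f,[500,-180,150]);return r.x,r.fun
print("handle end",tri(T([322,247]),S([703,97])))
def pr(q):
    r=[]
    c=np.array([q[0],q[1],58])+51.5*circ;P=proj("top",c)
    for k in T([(244,250),(358,250),(302,193),(302,307)]):
        dd=P-k;i=np.argmin((dd**2).sum(1));r.append(dd[i])
    P=proj("side",c)
    for k in S([(634,262),(751,262)]):
        dd=P-k;i=np.argmin((dd**2).sum(1));r.append(dd[i])
    return np.concatenate(r)
p=least_squares(pr,[500,-180]);print("pot",p.x,np.round(p.fun,1))
# lid angle from tab in both views
for t in(1.85,1.9,1.95,2,2.05,2.1):
    h=o+R@[53,0,128]
    D=lambda r:h+R@(r*np.array([-np.cos(t),0,np.sin(t)]))
    print(t,proj("top",D(127))[0],proj("side",D(127))[0], D(127))
print("tabtop",T([90,118]),"tabside?",S([585,140]),S([562,105]))
for n,p0 in(("tape",(280,323)),("salt",(209,308)),("tea",(383,208))):
    z={"tape":24,"salt":71,"tea":100}[n];f=lambda X:proj("top",[X[0],X[1],z])[0]-p0
    print(n,least_squares(f,[500,0]).x)
E
```

```text
side [547.49315221 845.88019575 924.16456727]
top [ 432.03807679 -204.07767493 1639.9662421 ]
[ 620.9976005  -202.3710489    15.48382687] [ 0.3  1.2 -0.9  1.   0.2 -1.4  0.2 -1.4 -0.6  0.2  0.2 -0.2 -0.1 -0.3
 -0.4 -0.2  0.5 -0.1  0.5 -0.3]
mouth [ 556.26018448 -187.61307292  145.90688888] hinge [ 598.48778445 -197.23956011  176.6015227 ] axis [-0.51789933  0.11806381  0.84725511]
handle end (array([ 469.33936499, -384.58882971,  200.64417225]), array([ 0.00905842, -0.08954962,  0.10812617,  0.01121055]))
pot [ 470.80985948 -382.12209493] [-0.1  0.1 -0.7  0.1  0.  -0.1  0.2 -0.6  0.8 -0.9 -0.3 -0.4]
1.85 [311.0798473  246.44302627] [309.71361541 182.04165372] [ 564.17377012 -189.41710703  298.62757585]
1.9 [311.7280766  243.71541289] [307.27863114 181.12594961] [ 570.16286261 -190.78242076  300.23405949]
1.95 [312.3860741  240.96686569] [304.81444179 180.31573826] [ 576.22275266 -192.16387398  301.53152618]
2 [313.05174872 238.20615312] [302.32847346 179.61339191] [ 582.33829369 -193.55801377  302.51673292]
2.05 [313.72297416 235.44211315] [299.82821665 179.02090034] [ 588.49420004 -194.96135551  303.18721721]
2.1 [314.39759982 232.68360728] [297.32119274 178.53986335] [ 594.67508514 -196.37039158  303.54130319]
tabtop [311.5 246.3] tabside? [311.13065327 188.72340426] [304.77386935 179.04255319]
tape [ 384.94083109 -106.96598644]
salt [421.9771056   75.30395133]
tea [ 686.32491066 -371.22078445]
```

Fits agree to about 1 px. The brush is at about (470,-383), upright, with its handle end at z≈203. The canister origin is (621,-202,40), yaw 2.918, and the lid is at about 1.85. I'll move over now.

Request:
play_rows(slide=[[0,0,6],[0,0,11],[29,-53,12],[29,-53,12],[29,-53,12],[29,-53,12],[29,-53,12],[29,-53,12],[29,-53,12],[29,-53,12],[29,-53,12],[29,-53,12],[29,-53,12],[29,-53,12],[30.9,-96,9],[30.9,-96,9],[30.9,-96,9],[30.9,-96,9],[30.9,-96,9],[30.9,-96,9]], rot=[[0,0,0.045],[0,0,0.045],[0,0,0.045],[0,0,0.045],[0,0,0.045],[0,0,0.045],[0,0,0.045],[0,0,0.045],[0,0,0.045],[0,0,0.045],[0,0,0.045],[0,0,0.045],[0,0,0.045],[0,0,0.045],[0,0,0.045],[0,0,0.045],[0,0,0.045],[0,0,0.045],[0,0,0.045],[0,0,0.045]], hand=[1,1,1,1,1,1,1,1,1,1,1,1,1,1,1,1,1,1,1,1])

```text
clock: 2.1
eef_pos: [462.4, -249.2, 340.0]
ee_rot: [-0.0, 0.113, 0.994, -0.001]
ft_force: [1.1, 1.2, 1.0]
finger_gap: 85.6
```

Request:
play_rows(slide=[[0.7,-13.5,-4],[0.7,-13.5,-4],[0.7,-13.5,-4],[0.7,-13.5,-4],[0.7,-13.5,-4],[0.7,-13.5,-8],[0.7,-13.5,-12],[0.7,-13.5,-15],[0.7,-13.5,-17],[0.7,-13.5,-17],[0.7,-13.5,-17],[0.7,-13.5,-17],[0.7,-13.5,-17]], rot=[[0,0,0],[0,0,0],[0,0,0],[0,0,0],[0,0,0],[0,0,0],[0,0,0],[0,0,0],[0,0,0],[0,0,0],[0,0,0],[0,0,0],[0,0,0]], hand=[1,1,1,1,1,1,1,1,1,1,1,1,1])

```text
clock: 3.4
eef_pos: [470.1, -384.5, 172.5]
ee_rot: [0.001, 0.113, 0.994, -0.002]
ft_force: [0.1, -0.4, 0.7]
finger_gap: 85.5
```

Run:
```python
from station import *
import cv2,numpy as np
a=snapshot("top")["img"][230:350,310:450,::-1];b=snapshot("side")["img"][100:280,260:420,::-1]
o=np.zeros((450,800,3),np.uint8);o[:343,:400]=cv2.resize(a,(400,343),interpolation=2);o[:,400:]=cv2.resize(b,(400,450),interpolation=2)
cv2.imwrite("pics/g1.png",o);print(sense()["eef_pos"],sense()["ft_force"])
```

```text
[ 469.82222029 -384.49752869  171.59433237] [ 0.36158152 -0.35804065  0.13483785]
```

View pics/g1.png

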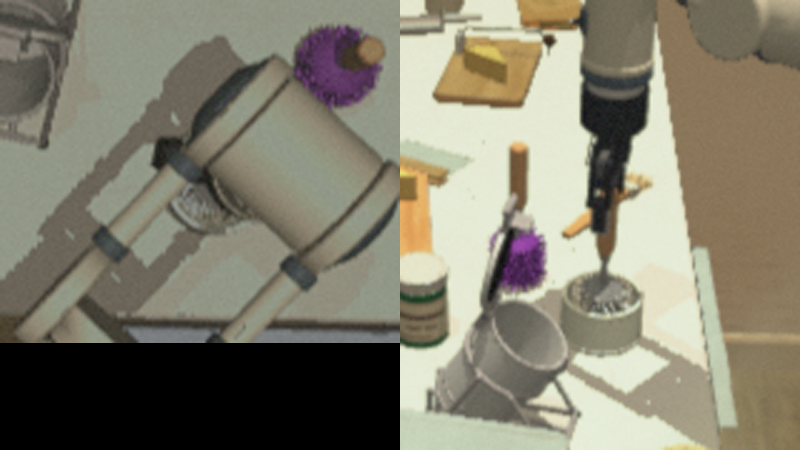

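The handle at about (610,215) in the side crop stands between the fingers. Closing, then lifting.

Request:
play_rows(slide=[[0,0,0],[0,0,0],[0,0,0],[0,0,0],[0,0,0],[0,0,0],[0,0,0],[0,0,0],[0,0,0],[0,0,3],[0,0,6],[0,0,10],[0,0,14],[0,0,17],[0,0,17],[0,0,17]], rot=[[0,0,0],[0,0,0],[0,0,0],[0,0,0],[0,0,0],[0,0,0],[0,0,0],[0,0,0],[0,0,0],[0,0,0],[0,0,0],[0,0,0],[0,0,0],[0,0,0],[0,0,0],[0,0,0]], hand=[0,0,0,0,0,0,0,0,0,0,0,0,0,0,0,0])

```text
clock: 5.1
eef_pos: [470.0, -384.6, 341.6]
ee_rot: [0.001, 0.113, 0.994, -0.002]
ft_force: [0.6, 0.3, -1.8]
finger_gap: 22.6
```

Request:
play_rows(slide=[[-1,4,3],[-2,8,4],[-2,10.5,4],[-2,10.5,4],[-2,10.5,4],[-4,15,3],[-4,19,1.2],[-4,22.6,1.2],[-4,22.6,1.2],[-4,22.6,1.2],[-2.0,22.1,-2.2],[-2.0,22.1,-2.2],[-2.0,22.1,-2.2],[-2.0,22.1,-2.2]], rot=[[-0.0311,-0.1365,0],[-0.0622,-0.273,0],[-0.0934,-0.41,0],[-0.1245,-0.546,0],[-0.1245,-0.546,0],[-0.1245,-0.546,0],[-0.1245,-0.546,0],[-0.1245,-0.546,0],[-0.1245,-0.546,0],[-0.1245,-0.546,0],[-0.1245,-0.546,0],[-0.1245,-0.546,0],[-0.1245,-0.546,0],[-0.1245,-0.546,0]], hand=[0,0,0,0,0,0,0,0,0,0,0,0,0,0])

```text
clock: 6.5
eef_pos: [449.9, -164.6, 320.6]
ee_rot: [0.276, 0.109, 0.954, -0.033]
ft_force: [-0.3, 0.4, -0.1]
finger_gap: 22.6
```

```bash
cat >> h.py <<'E'
CO=np.array([621.,-202.4,40]);CR=canR(2.9175);BL=165.5
def state():
    from station import sense
    s=sense();w=s["ee_rot"];R=Rn.from_quat([w[1],w[2],w[3],w[0]]).as_matrix();return s,s["eef_pos"],R
def canpos(p):return CR.T@(p-CO)
E
python3 - <<'E'
from h import *
from station import snapshot
import cv2
s,p,R=state();tip=p+BL*R[:,2]
print("tcp",p,"can",canpos(p),"tip can",canpos(tip),"axis err",CR.T@R[:,2],"tool y in can",CR.T@R[:,1])
rim=CO+(46*circ+[0,0,125])@CR.T
b=(28*circ)@R.T+tip;c=(37*circ)@R.T+tip-70*R[:,2]
out=[]
for n,(x0,y0,w,h) in(("top",(270,190,140,120)),("side",(250,130,150,150))):
    im=snapshot(n)["img"][:,:,::-1].copy();k=4
    im=cv2.resize(im[y0:y0+h,x0:x0+w],None,fx=k*.7,fy=k*.7,interpolation=2)
    for P,col in((rim,(0,0,255)),(b,(0,255,0)),(c,(255,0,0)),(np.array([tip,tip-200*R[:,2]]),(0,255,255))):
        cv2.polylines(im,[np.int32((proj(n,P)-[x0,y0]+.5)*k*.7)],False,col,1)
    out.append(im)
H=max(i.shape[0] for i in out);o=np.zeros((H,sum(i.shape[1] for i in out),3),np.uint8);x=0
for i in out:o[:i.shape[0],x:x+i.shape[1]]=i;x+=i.shape[1]
cv2.imwrite("pics/pre.png",o);print(o.shape)
E
```

```text
tcp [ 449.93770363 -164.56500165  320.61561058] can [  0.62611018  -1.1247931  330.81302887] tip can [  1.00181409  -1.78873199 165.31478709] axis err [ 0.00227011 -0.00401172 -0.99998938] tool y in can [ 0.00284585  0.99998793 -0.00400525]
(420, 812, 3)
```

View pics/pre.png

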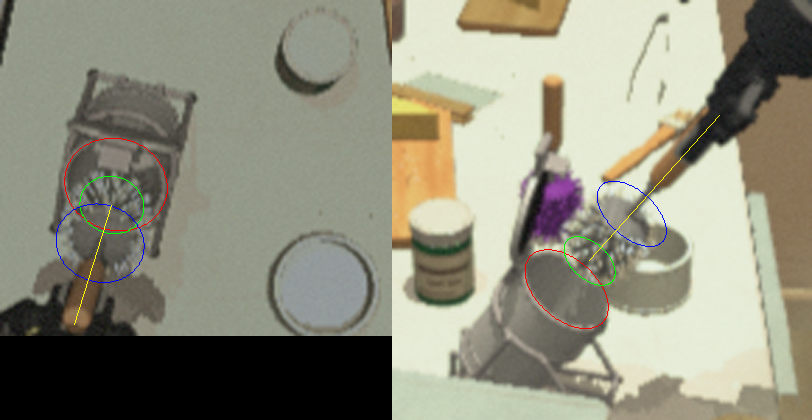

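The overlay matches the picture: the brush head sits on the canister axis just above the rim at about (590,260) in the side half. The lid at (535,210) is clear of it. Now inserting.

Request:
play_rows(slide=[[0.99,-0.05,-1.74],[2.03,-0.28,-3.44],[3.07,-0.52,-5.13],[4.1,-0.75,-6.83],[5.14,-0.99,-8.52],[6.18,-1.23,-10.21],[6.7,-1.35,-11.06],[7.21,-1.46,-11.91],[7.21,-1.46,-11.91],[7.21,-1.46,-11.91]], rot=[[0,0,0],[0,0,0],[0,0,0],[0,0,0],[0,0,0],[0,0,0],[0,0,0],[0,0,0],[0,0,0],[0,0,0]], hand=[0,0,0,0,0,0,0,0,0,0])

```text
clock: 7.6
eef_pos: [522.1, -179.0, 203.0]
ee_rot: [0.277, 0.109, 0.954, -0.033]
ft_force: [-0.7, 0.2, -0.5]
finger_gap: 22.7
```

Run:
```python
from h import *
s,p,R=state();print(canpos(p),canpos(p+BL*R[:,2]),CR.T@s["ft_force"],s["wrist_torque"])
```

```text
[  0.48277015   0.84202366 192.12015674] [ 1.26606984  0.12368032 26.62356939] [-0.88600032  0.05934365 -0.04554223] [ 0.100573    0.3597751  -0.03165393]
```

Request:
play_rows(slide=[[0.52,-0.12,-0.85],[0.8,-0.18,-1.3],[1.0,-0.23,-1.65],[1.0,-0.23,-1.65],[1.0,-0.23,-1.65]], rot=[[0,0,0],[0,0,0],[0,0,0],[0,0,0],[0,0,0]], hand=[0,0,0,0,0])

```text
clock: 8.1
eef_pos: [532.1, -181.3, 186.4]
ee_rot: [0.277, 0.109, 0.954, -0.033]
ft_force: [-0.8, -0.1, -0.8]
finger_gap: 22.6
```

Run:
```python
from h import *
s,p,R=state();print(canpos(p),canpos(p+BL*R[:,2]),CR.T@s["ft_force"],s["wrist_torque"])
```

```text
[  0.30526761   0.8525222  172.55014973] [1.03321945 0.15004564 7.05324156] [-1.09211692 -0.25860446 -0.23180216] [0.06389372 0.4081701  0.00130574]
```

Request:
play_rows(slide=[[0.1,-0.02,-0.17],[0.21,-0.05,-0.34],[0.21,-0.05,-0.34],[0.21,-0.05,-0.34]], rot=[[0,0,0],[0,0,0],[0,0,0],[0,0,0]], hand=[0,0,0,0])

```text
clock: 8.5
eef_pos: [534.3, -182.0, 185.0]
ee_rot: [0.277, 0.109, 0.954, -0.033]
ft_force: [-5.5, 1.7, 4.5]
finger_gap: 22.4
```

Run:
```python
from h import *
s,p,R=state();print(canpos(p),canpos(p+BL*R[:,2]),CR.T@s["ft_force"],s["wrist_torque"])
```

```text
[  1.53572308   0.62920297 170.15206115] [ 2.59943599 -0.19184373  4.65751623] [-2.51631511  0.41290814  6.87744274] [0.27193673 0.92433608 0.09448565]
```

Contact felt on the floor (7 N, tip at z≈4.7). Drawing up and pushing down again.

Request:
play_rows(slide=[[-1.04,0.24,1.69],[-2.07,0.47,3.39],[-3.37,0.77,5.5],[-3.37,0.77,5.5],[-3.37,0.77,5.5],[-3.37,0.77,5.5],[-2.3,0.53,3.8],[-1.3,0.3,2.1],[-0.6,0.14,1.0],[-0.2,0.05,0.33],[0,0,0],[0.03,-0.01,-0.05],[0.03,-0.01,-0.05],[0.03,-0.01,-0.05]], rot=[[0,0,0],[0,0,0],[0,0,0],[0,0,0],[0,0,0],[0,0,0],[0,0,0],[0,0,0],[0,0,0],[0,0,0],[0,0,0],[0,0,0],[0,0,0],[0,0,0]], hand=[0,0,0,0,0,0,0,0,0,0,0,0,0,0])

```text
clock: 9.9
eef_pos: [534.8, -182.2, 185.4]
ee_rot: [0.278, 0.109, 0.954, -0.034]
ft_force: [-1.9, -0.3, 2.7]
finger_gap: 22.8
```

Run:
```python
from h import *
s,p,R=state();print(canpos(p),canpos(p+BL*R[:,2]),CR.T@s["ft_force"],s["wrist_torque"])
```

```text
[  2.19750141   0.56567211 170.20439885] [ 3.47168345 -0.28220247  4.71147584] [-0.05708412 -0.72839497  3.27816691] [0.19783514 0.48752695 0.01538174]
```

Request:
play_rows(slide=[[-1.2,0.28,1.65],[-2.3,0.51,3.35],[-3.8,0.85,6.0],[-5.3,1.2,8.6],[-7.3,1.65,11.8],[-9,2.05,14.6],[-10.7,2.4,17.3],[-10.7,2.4,17.3],[-9.8,-2,18.3],[-9,-6,19],[-8.5,-9.8,19.5],[-8,-12,19],[-7.5,-15,18],[-7,-18,17],[-6.48,-20.2,17],[-6.48,-20.2,17],[-6.48,-20.2,17],[-6.48,-20.2,17]], rot=[[0,0,0],[0,0,0],[0,0,0],[0,0,0],[0,0,0],[0,0,0],[0,0,0],[0,0,0],[0,0,0],[0,0,0],[0,0,0],[0.0311,0.1365,0],[0.0622,0.273,0],[0.0934,0.41,0],[0.1245,0.548,0],[0.1245,0.548,0],[0.1245,0.548,0],[0.1245,0.548,0]], hand=[0,0,0,0,0,0,0,0,0,0,0,0,0,0,0,0,0,0])

```text
clock: 11.7
eef_pos: [469.9, -383.6, 356.0]
ee_rot: [0.004, 0.112, 0.994, -0.003]
ft_force: [-0.0, 0.4, -0.5]
finger_gap: 22.6
```

Run:
```python
from h import *
from station import snapshot
import cv2
s,p,R=state();tip=p+BL*R[:,2]
print(p,tip,R[:,2])
b=(28*circ)@R.T+tip;c=(37*circ)@R.T+tip-70*R[:,2]
rim=np.array([470.8,-382.1,58])+51.5*circ
out=[]
for n,(x0,y0,w,h) in(("top",(320,230,130,120)),("side",(260,90,160,160))):
    im=snapshot(n)["img"][:,:,::-1].copy();k=2.7
    im=cv2.resize(im[y0:y0+h,x0:x0+w],None,fx=k,fy=k,interpolation=2)
    for P,col in((rim,(0,0,255)),(b,(0,255,0)),(c,(255,0,0)),(np.array([tip,tip-200*R[:,2]]),(0,255,255))):
        cv2.polylines(im,[np.int32((proj(n,P)-[x0,y0]+.5)*k)],False,col,1)
    out.append(im)
H=max(i.shape[0] for i in out);o=np.zeros((H,sum(i.shape[1] for i in out),3),np.uint8);x=0
for i in out:o[:i.shape[0],x:x+i.shape[1]]=i;x+=i.shape[1]
cv2.imwrite("pics/pot.png",o)
```

```text
[ 469.90245158 -383.61529829  355.95971908] [ 470.93160189 -384.8530027   190.46754725] [ 0.00621843 -0.00747858 -0.9999527 ]
```

View pics/pot.png

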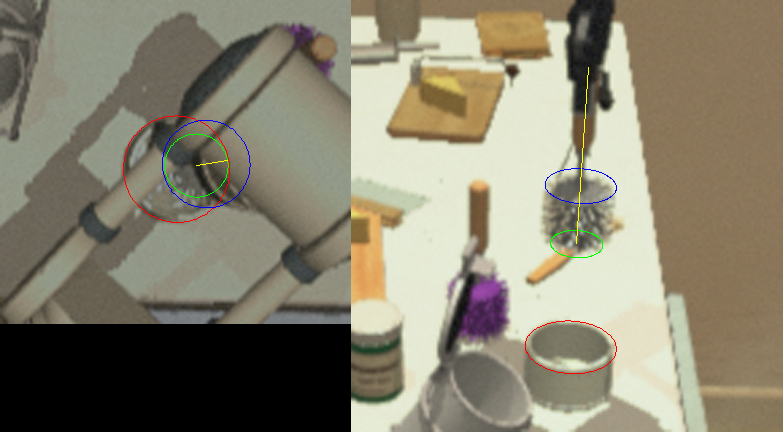

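The brush hangs upright, tip at about (577,243) side, above the pot at about (570,348). The overlay agrees. Lowering.

Request:
play_rows(slide=[[0,0.25,-3],[0,0.25,-7],[0,0.25,-10],[0,0.25,-13],[0,0.25,-15],[0,0.25,-16.5],[0,0.25,-17.5],[0,0.25,-18.2],[0,0.25,-18.4],[0,0.25,-18.4]], rot=[[0,0,0],[0,0,0],[0,0,0],[0,0,0],[0,0,0],[0,0,0],[0,0,0],[0,0,0],[0,0,0],[0,0,0]], hand=[0,0,0,0,0,0,0,0,0,0])

```text
clock: 12.8
eef_pos: [469.2, -380.7, 175.5]
ee_rot: [0.006, 0.113, 0.994, -0.005]
ft_force: [-0.2, -0.3, -0.5]
finger_gap: 22.4
```

Request:
play_rows(slide=[[0.1,0,-0.3],[0.1,0,-0.4],[0.1,0,-0.4],[0.1,0,-0.4],[0.1,0,-0.4],[0.1,0,-0.4],[0.1,0,-0.4],[0.1,0,-0.4],[0.1,0,-0.4],[0.1,0,-0.4],[0,0,3],[0,0,7],[0,0,12],[0,0,17],[0,0,17],[0,0,17]], rot=[[0,0,0],[0,0,0],[0,0,0],[0,0,0],[0,0,0],[0,0,0],[0,0,0],[0,0,0],[0,0,0],[0,0,0],[0,0,0],[0,0,0],[0,0,0],[0,0,0],[0,0,0],[0,0,0]], hand=[0,0,0,0,1,1,1,1,1,1,1,1,1,1,1,1])

```text
clock: 14.4
eef_pos: [469.5, -381.0, 347.8]
ee_rot: [0.007, 0.113, 0.994, -0.006]
ft_force: [0.5, -0.3, -0.1]
finger_gap: 84.9
```

Brush is released. Now planning the lid push along its hinge arc.

```bash
cat > plan.py <<'E'
from h import *
def pose(t,phi,off=4,rho=112,side=1):
    n=np.array([np.sin(t),0,np.cos(t)]);C=np.array([53,0,128])+rho*np.array([-np.cos(t),0,np.sin(t)])+off*n
    d=-np.array([np.sin(phi),0,np.cos(phi)]);e=np.array([np.cos(phi),0,-np.sin(phi)])
    tcp=CO+CR@(C+11*side*e-11*d)
    y=np.array([0,1,0.]);Rt=CR@np.c_[np.cross(y,d),y,d];return tcp,Rt
def show(seq):
    s,p,R=state();print("now",p)
    for t,phi,*a in seq:
        tcp,Rt=pose(t,phi,*a);print(t,phi,"slide",np.round((tcp-p)/10,2).tolist(),"rot",np.round(Rn.from_matrix(Rt@R.T).as_rotvec(),3).tolist(),np.round(tcp))
E
python3 - <<'E'
from plan import *
show([(2.1,.56,45)]+[(t,max(-.1,min(.56,.56-(1.3-t)*.55))) for t in np.arange(2.1,-.01,-.15).round(2)])
E
```

```text
now [ 469.46337663 -380.97432265  347.84415582]
2.1 0.56 slide [18.02, 17.2, -4.69] rot [0.014, 0.013, 0.002] [ 650. -209.  301.]
2.1 0.56 slide [14.03, 18.11, -4.82] rot [0.014, 0.013, 0.002] [ 610. -200.  300.]
1.95 0.56 slide [12.4, 18.49, -4.93] rot [0.014, 0.013, 0.002] [ 593. -196.  298.]
1.8 0.56 slide [10.8, 18.85, -5.3] rot [0.014, 0.013, 0.002] [ 577. -192.  295.]
1.65 0.56 slide [9.27, 19.2, -5.91] rot [0.014, 0.013, 0.002] [ 562. -189.  289.]
1.5 0.56 slide [7.85, 19.52, -6.74] rot [0.014, 0.013, 0.002] [ 548. -186.  280.]
1.35 0.56 slide [6.57, 19.81, -7.79] rot [0.014, 0.013, 0.002] [ 535. -183.  270.]
1.2 0.505 slide [5.39, 20.08, -8.96] rot [0.002, -0.04, 0.002] [ 523. -180.  258.]
1.05 0.42250000000000004 slide [4.37, 20.32, -10.26] rot [-0.017, -0.121, 0.002] [ 513. -178.  245.]
0.9 0.34 slide [3.55, 20.5, -11.7] rot [-0.035, -0.201, 0.003] [ 505. -176.  231.]
0.75 0.2575 slide [2.96, 20.64, -13.24] rot [-0.053, -0.282, 0.003] [ 499. -175.  215.]
0.6 0.175 slide [2.6, 20.72, -14.84] rot [-0.072, -0.362, 0.004] [ 495. -174.  199.]
0.45 0.09249999999999997 slide [2.48, 20.75, -16.48] rot [-0.09, -0.442, 0.004] [ 494. -174.  183.]
0.3 0.010000000000000009 slide [2.6, 20.72, -18.1] rot [-0.109, -0.523, 0.004] [ 495. -174.  167.]
0.15 -0.07250000000000012 slide [2.96, 20.64, -19.68] rot [-0.127, -0.603, 0.005] [ 499. -175.  151.]
0.0 -0.1 slide [3.63, 20.48, -21.19] rot [-0.133, -0.63, 0.005] [ 506. -176.  136.]
```

Request:
play_rows(slide=[[2,1,4],[6,3,5],[10,4.5,5],[14,6,5],[18,8,5],[18.5,12,5],[18.5,15,5],[18.5,17.2,5],[18.5,17.2,5],[18.5,17.2,2],[18.5,17.2,-2],[18.5,17.2,-4.7],[18.5,17.2,-4.7],[18.5,17.2,-4.7],[18.5,17.2,-4.7]], rot=[[0.014,0.013,0],[0.014,0.013,0],[0.014,0.013,0],[0.014,0.013,0],[0.014,0.013,0],[0.014,0.013,0],[0.014,0.013,0],[0.014,0.013,0],[0.014,0.013,0],[0.014,0.013,0],[0.014,0.013,0],[0.014,0.013,0],[0.014,0.013,0],[0.014,0.013,0],[0.014,0.013,0]], hand=[0,0,0,0,0,0,0,0,0,0,0,0,0,0,0])

```text
clock: 15.9
eef_pos: [654.8, -209.5, 303.5]
ee_rot: [0.002, 0.113, 0.994, -0.001]
ft_force: [-0.8, -0.7, 1.0]
finger_gap: -0.2
```

Run:
```python
from plan import *
from station import snapshot
import cv2
s,p,R=state();print(p,s["ft_force"],s["finger_gap"])
out=[]
for n,(x0,y0,w,h) in(("top",(260,180,160,150)),("side",(230,80,150,200))):
    im=snapshot(n)["img"][:,:,::-1].copy();k=2.6
    im=cv2.resize(im[y0:y0+h,x0:x0+w],None,fx=k,fy=k,interpolation=2)
    for t,col in((1.85,(0,0,255)),(2.0,(0,255,0))):
        H=np.array([53,0,128]);u=np.array([-np.cos(t),0,np.sin(t)]);P=CO+np.array([H,H+127*u,H+127*u+[0,17,0],H+101*u+[0,17,0],H+127*u])@CR.T
        cv2.polylines(im,[np.int32((proj(n,P)-[x0,y0]+.5)*k)],False,col,1)
    out.append(im)
H=max(i.shape[0] for i in out);o=np.zeros((H,sum(i.shape[1] for i in out),3),np.uint8);x=0
for i in out:o[:i.shape[0],x:x+i.shape[1]]=i;x+=i.shape[1]
cv2.imwrite("pics/lid.png",o);print(o.shape)
show([(t,max(-.1,min(.56,.56-(1.3-t)*.55))) for t in np.arange(2.1,.7,-.15).round(2)])
```

```text
[ 654.75009145 -209.54935584  303.51484486] [-0.76084528 -0.70547148  0.99299924] -0.16728400420953635
(520, 806, 3)
now [ 654.94968636 -209.36503847  303.88779216]
2.1 0.56 slide [-4.52, 0.95, -0.42] rot [0.002, 0.005, 0.002] [ 610. -200.  300.]
1.95 0.56 slide [-6.15, 1.33, -0.54] rot [0.002, 0.005, 0.002] [ 593. -196.  298.]
1.8 0.56 slide [-7.75, 1.69, -0.91] rot [0.002, 0.005, 0.002] [ 577. -192.  295.]
1.65 0.56 slide [-9.28, 2.04, -1.51] rot [0.002, 0.005, 0.002] [ 562. -189.  289.]
1.5 0.56 slide [-10.7, 2.36, -2.35] rot [0.002, 0.005, 0.002] [ 548. -186.  280.]
1.35 0.56 slide [-11.98, 2.65, -3.39] rot [0.002, 0.005, 0.002] [ 535. -183.  270.]
1.2 0.505 slide [-13.16, 2.92, -4.56] rot [-0.01, -0.049, 0.002] [ 523. -180.  258.]
1.05 0.42250000000000004 slide [-14.18, 3.16, -5.86] rot [-0.029, -0.129, 0.002] [ 513. -178.  245.]
0.9 0.34 slide [-15.0, 3.34, -7.3] rot [-0.047, -0.21, 0.002] [ 505. -176.  231.]
0.75 0.2575 slide [-15.59, 3.48, -8.84] rot [-0.066, -0.29, 0.002] [ 499. -175.  215.]
```

View pics/lid.png

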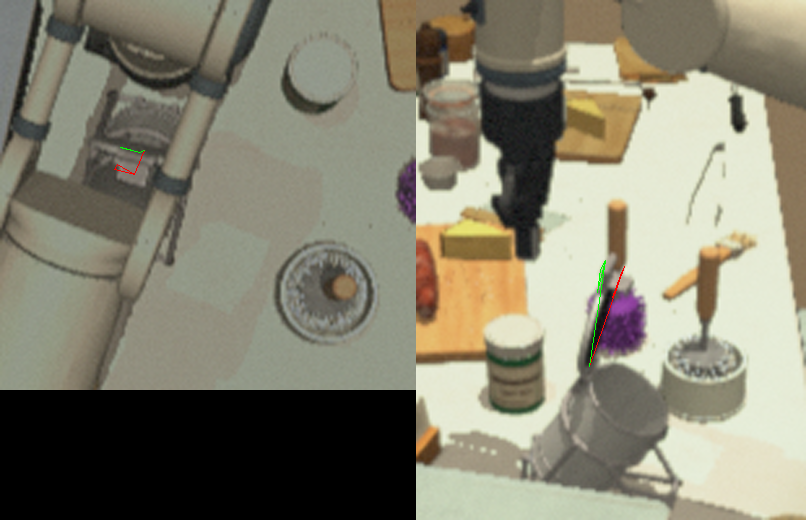

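The brush is back in the pot at about (343,287) top. The closed fingertips at (530,248) side are behind the lid, whose tab is at about (613,262), so it stands at about 1.95. Pushing along the arc.

Request:
play_rows(slide=[[-2.5,0.5,-0.4],[-4.5,0.95,-0.4],[-5.3,1.15,-0.5],[-6.15,1.33,-0.54],[-6.95,1.5,-0.72],[-7.75,1.69,-0.91],[-8.5,1.86,-1.2],[-9.28,2.04,-1.5],[-10.0,2.2,-1.93],[-10.7,2.36,-2.35],[-11.34,2.5,-2.87],[-11.98,2.65,-3.39],[-12.57,2.79,-3.97],[-13.16,2.92,-4.56],[-13.67,3.04,-5.21],[-14.18,3.16,-5.86],[-14.6,3.25,-6.58],[-15.0,3.34,-7.3],[-15.0,3.34,-7.3]], rot=[[0,0,0],[0,0,0],[0,0,0],[0,0,0],[0,0,0],[0,0,0],[0,0,0],[0,0,0],[0,0,0],[0,0,0],[0,0,0],[0.002,0.005,0],[-0.004,-0.022,0],[-0.01,-0.049,0],[-0.02,-0.089,0],[-0.029,-0.129,0],[-0.038,-0.17,0],[-0.047,-0.21,0],[-0.047,-0.21,0]], hand=[0,0,0,0,0,0,0,0,0,0,0,0,0,0,0,0,0,0,0])

```text
clock: 17.9
eef_pos: [503.4, -175.6, 229.3]
ee_rot: [0.108, 0.112, 0.988, -0.012]
ft_force: [-0.4, -0.5, -0.1]
finger_gap: 0.4
```

Run:
```python
from plan import *
s,p,R=state();print(p,CR.T@s["ft_force"],s["joint_pos"].round(2))
show([(t,max(-.1,min(.56,.56-(1.3-t)*.55))) for t in(.9,.75,.6,.45,.3,.2,.15)])
```

```text
[ 503.44835496 -175.55449969  229.28993403] [-0.27581496 -0.56213216  0.02600297] [-0.43 -0.28  1.62  0.04  1.59 -1.77]
now [ 503.44835496 -175.55449969  229.28993403]
0.9 0.34 slide [0.15, -0.04, 0.16] rot [-0.001, -0.002, 0.002] [ 505. -176.  231.]
0.75 0.2575 slide [-0.44, 0.1, -1.38] rot [-0.02, -0.082, 0.002] [ 499. -175.  215.]
0.6 0.175 slide [-0.8, 0.18, -2.99] rot [-0.038, -0.162, 0.002] [ 495. -174.  199.]
0.45 0.09249999999999997 slide [-0.92, 0.2, -4.62] rot [-0.056, -0.243, 0.002] [ 494. -174.  183.]
0.3 0.010000000000000009 slide [-0.8, 0.18, -6.25] rot [-0.075, -0.323, 0.002] [ 495. -174.  167.]
0.2 -0.04500000000000004 slide [-0.58, 0.13, -7.31] rot [-0.087, -0.377, 0.002] [ 498. -174.  156.]
0.15 -0.07250000000000012 slide [-0.44, 0.09, -7.83] rot [-0.093, -0.404, 0.002] [ 499. -175.  151.]
```

Run:
```python
from station import snapshot
import cv2
cv2.imwrite("pics/lid2.png",cv2.resize(snapshot("side")["img"][120:290,230:400,::-1],None,fx=3,fy=3,interpolation=2))
```

```text
(no output)
```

View pics/lid2.png

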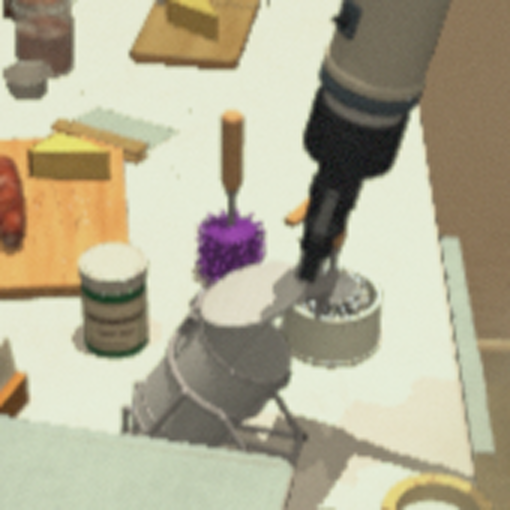

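The lid swung over with the fingertips on its tab at (305,278). Continuing down to the catch.

Request:
play_rows(slide=[[-0.15,0.04,-0.6],[-0.44,0.1,-1.38],[-0.62,0.14,-2.2],[-0.8,0.18,-2.99],[-0.86,0.19,-3.8],[-0.92,0.2,-4.62],[-0.86,0.19,-5.43],[-0.8,0.18,-6.25],[-0.7,0.15,-6.8],[-0.58,0.13,-7.31],[-0.58,0.13,-7.31]], rot=[[-0.01,-0.04,0],[-0.02,-0.082,0],[-0.029,-0.122,0],[-0.038,-0.162,0],[-0.047,-0.203,0],[-0.056,-0.243,0],[-0.065,-0.283,0],[-0.075,-0.323,0],[-0.081,-0.35,0],[-0.087,-0.377,0],[-0.087,-0.377,0]], hand=[0,0,0,0,0,0,0,0,0,0,0])

```text
clock: 19.05
eef_pos: [497.8, -174.3, 156.0]
ee_rot: [0.295, 0.108, 0.949, -0.033]
ft_force: [0.1, -0.5, -0.4]
finger_gap: -0.0
```

Run:
```python
from plan import *
s,p,R=state();print(p,CR.T@s["ft_force"],s["joint_pos"].round(2))
show([(t,-.1) for t in(.2,.15,.1,.06,.03,0,-.03)])
```

```text
[ 497.79690938 -174.28830256  156.02293562] [-0.01367378 -0.45657525 -0.49908374] [-0.5  -0.65  2.1   0.17  1.12 -1.87]
now [ 497.79690938 -174.28830256  156.02293562]
0.2 -0.1 slide [-0.1, 0.02, 0.03] rot [-0.014, -0.055, 0.002] [ 497. -174.  156.]
0.15 -0.1 slide [0.09, -0.02, -0.5] rot [-0.014, -0.055, 0.002] [ 499. -175.  151.]
0.1 -0.1 slide [0.3, -0.07, -1.01] rot [-0.014, -0.055, 0.002] [ 501. -175.  146.]
0.06 -0.1 slide [0.49, -0.11, -1.42] rot [-0.014, -0.055, 0.002] [ 503. -175.  142.]
0.03 -0.1 slide [0.64, -0.15, -1.72] rot [-0.014, -0.055, 0.002] [ 504. -176.  139.]
0 -0.1 slide [0.8, -0.19, -2.01] rot [-0.014, -0.055, 0.002] [ 506. -176.  136.]
-0.03 -0.1 slide [0.97, -0.22, -2.3] rot [-0.014, -0.055, 0.002] [ 507. -177.  133.]
```

Request:
play_rows(slide=[[0.09,-0.02,-0.3],[0.2,-0.04,-0.6],[0.4,-0.08,-1.0],[0.49,-0.1,-1.2],[0.59,-0.11,-1.42],[0.59,-0.11,-1.42]], rot=[[0,0,0],[0,0,0],[0,0,0],[0,0,0],[0,0,0],[0,0,0]], hand=[0,0,0,0,0,0])

```text
clock: 19.65
eef_pos: [504.0, -175.6, 142.0]
ee_rot: [0.295, 0.108, 0.949, -0.033]
ft_force: [-0.3, -0.8, 1.2]
finger_gap: 0.0
```

Run:
```python
from plan import *
s,p,R=state();print(p,CR.T@s["ft_force"],s["joint_pos"].round(2))
show([(t,-.045) for t in(.1,.06,.03,0,-.03)])
```

```text
[ 504.01259542 -175.56978408  142.03718672] [ 0.54190851 -0.80769442  1.071572  ] [-0.49 -0.63  2.11  0.17  1.08 -1.87]
now [ 504.01259542 -175.56978408  142.03718672]
0.1 -0.045 slide [-0.24, 0.04, 0.37] rot [-0.001, -0.002, 0.002] [ 502. -175.  146.]
0.06 -0.045 slide [-0.05, -0.01, -0.03] rot [-0.001, -0.002, 0.002] [ 504. -176.  142.]
0.03 -0.045 slide [0.1, -0.04, -0.33] rot [-0.001, -0.002, 0.002] [ 505. -176.  139.]
0 -0.045 slide [0.26, -0.08, -0.62] rot [-0.001, -0.002, 0.002] [ 507. -176.  136.]
-0.03 -0.045 slide [0.43, -0.11, -0.91] rot [-0.001, -0.002, 0.002] [ 508. -177.  133.]
```

Request:
play_rows(slide=[[0.1,-0.03,-0.2],[0.19,-0.05,-0.4],[0.26,-0.07,-0.6],[0.26,-0.07,-0.6]], rot=[[0,0,0],[0,0,0],[0,0,0],[0,0,0]], hand=[0,0,0,0])

```text
clock: 20.05
eef_pos: [506.5, -176.2, 137.2]
ee_rot: [0.295, 0.107, 0.949, -0.033]
ft_force: [-11.5, 2.9, 8.7]
finger_gap: 0.1
```

Run:
```python
from plan import *
s,p,R=state();print(p,canpos(p),CR.T@s["ft_force"])
```

```text
[ 506.47341224 -176.15986634  137.21761473] [-4.79068306e+01  1.33725195e-01  1.44779371e+02] [-5.46434974  0.30347917 13.68374087]
```

Request:
play_rows(slide=[[-0.5,0.12,1.0],[-1.5,0.35,3],[-3.5,0.8,6],[-6,1.4,10],[-8,1.8,14],[-8,4,18],[-8,4,18],[-8,4,18]], rot=[[0,0,0],[0,0,0],[0,0,0],[0,0,0],[0,0,0],[0,0,0],[0,0,0],[0,0,0]], hand=[0,0,0,0,0,0,0,0])

```text
clock: 20.85
eef_pos: [426.6, -135.8, 318.8]
ee_rot: [0.296, 0.107, 0.948, -0.034]
ft_force: [1.1, -0.4, -0.8]
finger_gap: 0.1
```

Run:
```python
from plan import *
from station import snapshot
import cv2
s,p,R=state();print(p,s["ft_force"],s["clock"])
out=[]
k=5
for n,(x0,y0,w,h) in(("top",(285,200,75,90)),("side",(265,190,80,100))):
    im=snapshot(n)["img"][:,:,::-1].copy()
    im=cv2.resize(im[y0:y0+h,x0:x0+w],None,fx=k,fy=k,interpolation=2)
    for t,col in((0,(0,0,255)),(.12,(0,255,0))):
        Hh=np.array([53,0,128]);u=np.array([-np.cos(t),0,np.sin(t)]);nn=np.array([np.sin(t),0,np.cos(t)])
        P=CO+np.array([Hh+127*u+[0,-17,0]+4*nn,Hh+127*u+[0,17,0]+4*nn])@CR.T
        cv2.polylines(im,[np.int32((proj(n,P)-[x0,y0]+.5)*k)],False,col,1)
    out.append(im)
H=max(i.shape[0] for i in out);o=np.zeros((H,sum(i.shape[1] for i in out),3),np.uint8);x=0
for i in out:o[:i.shape[0],x:x+i.shape[1]]=i;x+=i.shape[1]
cv2.imwrite("pics/shut.png",o)
```

```text
[ 426.57102268 -135.8450931   318.77160191] [ 1.1002555  -0.37817679 -0.76917915] 20.85
```

View pics/shut.png

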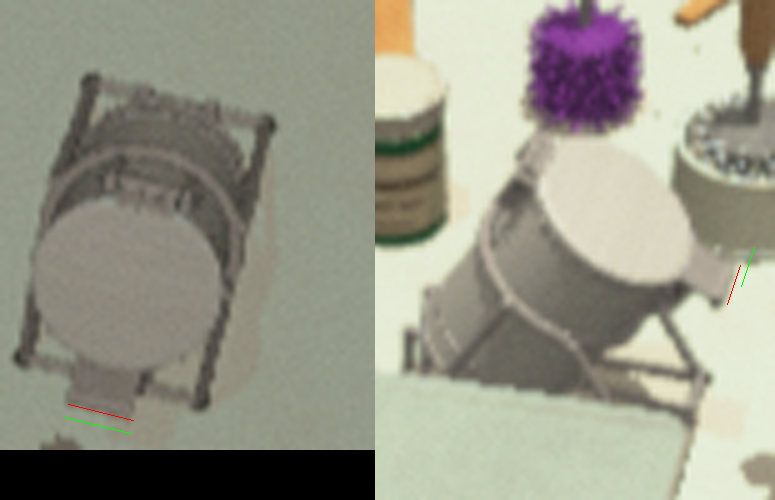

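Both views put the tab edge at the 0 rad overlay (red), not at 0.12 (green), and the lid looks flush. I'll press once more as a check: contact should come at the same place if it is latched.

Request:
play_rows(slide=[[0,-2.2,-4],[2,-2.6,-8],[4.5,-3.3,-12.3],[6.5,-3.7,-15.5],[7.5,-3.95,-17.3],[7.75,-4.0,-17.85],[7.85,-4.03,-18.05],[8.0,-4.05,-18.3],[8.0,-4.05,-18.3],[8.0,-4.05,-18.3]], rot=[[0,0,0],[0,0,0],[0,0,0],[0,0,0],[0,0,0],[0,0,0],[0,0,0],[0,0,0],[0,0,0],[0,0,0]], hand=[0,0,0,0,0,0,0,0,0,0])

```text
clock: 21.95
eef_pos: [502.2, -175.6, 130.9]
ee_rot: [0.288, 0.107, 0.951, -0.032]
ft_force: [-44.8, 12.3, 21.0]
finger_gap: -0.1
```

Run:
```python
from plan import *
s,p,R=state();print(p,canpos(p),CR.T@s["ft_force"])
```

```text
[ 502.16973993 -175.55416608  130.87598829] [-54.944592    -0.23208917 141.70678423] [-28.11909597   2.07028531  42.44355761]
```

Force is higher than intended (about 50 N), so I'm backing off along the canister axis.

Request:
play_rows(slide=[[-0.5,0.12,1.0],[-1.5,0.35,3],[-3.5,0.8,6],[-6,1.4,10],[-8,1.8,14],[-8,4,18],[-8,4,18],[-8,4,18]], rot=[[0,0,0],[0,0,0],[0,0,0],[0,0,0],[0,0,0],[0,0,0],[0,0,0],[0,0,0]], hand=[0,0,0,0,0,0,0,0])

```text
clock: 22.75
eef_pos: [422.1, -135.4, 311.3]
ee_rot: [0.289, 0.107, 0.951, -0.032]
ft_force: [0.4, 0.4, -0.9]
finger_gap: -0.0
```

Run:
```python
from plan import *
from station import snapshot
import cv2
s,p,R=state();print(p,s["ft_force"],s["joint_pos"].round(2),s["clock"])
out=[];k=2.5
for n,(x0,y0,w,h) in(("top",(265,190,150,150)),("side",(240,150,165,180))):
    im=snapshot(n)["img"][:,:,::-1].copy()
    im=cv2.resize(im[y0:y0+h,x0:x0+w],None,fx=k,fy=k,interpolation=2)
    for t,col in((0,(0,0,255)),(.12,(0,255,0))):
        Hh=np.array([53,0,128]);u=np.array([-np.cos(t),0,np.sin(t)]);nn=np.array([np.sin(t),0,np.cos(t)])
        P=CO+np.array([Hh+127*u+[0,-17,0]+4*nn,Hh+127*u+[0,17,0]+4*nn])@CR.T
        cv2.polylines(im,[np.int32((proj(n,P)-[x0,y0]+.5)*k)],False,col,1)
    out.append(im)
H=max(i.shape[0] for i in out);o=np.zeros((H,sum(i.shape[1] for i in out),3),np.uint8);x=0
for i in out:o[:i.shape[0],x:x+i.shape[1]]=i;x+=i.shape[1]
cv2.imwrite("pics/shut2.png",o)
```

```text
[ 422.06928729 -135.41757565  311.29717531] [ 0.36494303  0.3709529  -0.85742023] [-0.5  -0.84  1.92  0.15  1.5  -1.82] 22.75
```

View pics/shut2.png

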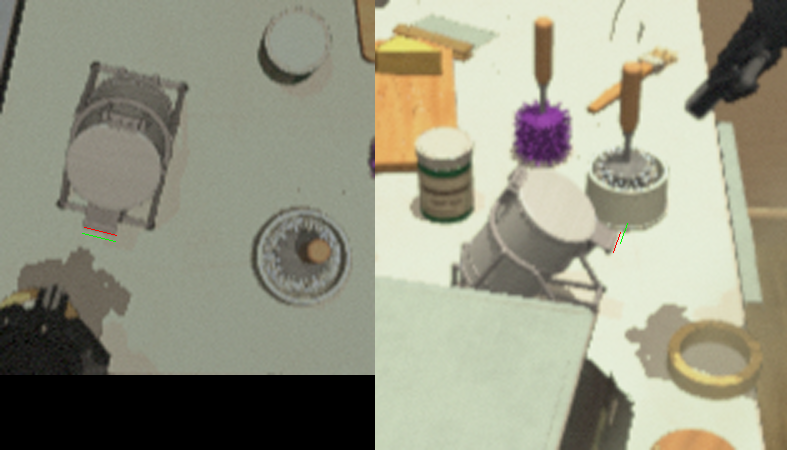

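The lid is flush, with its tab edge at the 0 overlay near (615,243) side. The brush stands upright in its pot and the bystanders are where they were. Joint 2 is close to its limit, so I'll ease the arm forward and up, then hand in.

Request:
play_rows(slide=[[0.5,2,3],[1.5,4,6],[2,5,8],[2,5,8],[2,5,8],[2,5,8]], rot=[[0,0.05,0],[0,0.1,0],[0.05,0.2,0],[0.06,0.25,0],[0.06,0.25,0],[0.06,0.25,0]], hand=[0,0,0,0,0,0])

```text
clock: 23.45
eef_pos: [442.1, -86.0, 385.9]
ee_rot: [0.161, 0.111, 0.981, -0.016]
ft_force: [-0.3, -0.3, 0.2]
finger_gap: 0.6
```

Run:
```python
from station import *
s=sense();print(s["joint_pos"].round(2),abs(s["qvel"]).max(),s["ft_force"],s["clock"]);print(sign_off())
```

```text
[-0.29 -0.51  1.52  0.02  1.81 -1.62] 0.03531309522636662 [-0.31542654 -0.30189931  0.17566351] 23.45
the job is handed in; nothing more can be done
None
```

I brushed the canister out twice, put the brush back in its pot and pressed the lid shut. I handed the job in at 23.5 s of the 58 s allowed; the sign-off gives no verdict.

- **Brushing:** both down-strokes touched the canister floor, with the tip estimated at z≈4.7 mm and 7 N and 3 N felt. The up-strokes were commanded to about 70 mm (not measured at the top) and then right out of the mouth.
- **Final state:** the last pictures show the brush upright in its pot and the lid flush on the rim, with its tab where 0 rad should be. The tape roll and tea tin look unmoved. The salt box is only partly in that last view and I did not check it separately. The arm was clear, with no force on it.
- **What went wrong:** the first lid press reached about 14 N, and I then pressed again to check the catch. Joint 2 was then near its range limit (-0.84 against -0.86), so the arm tracked badly. The fingertips pushed the tab with about 50 N, far more than the 10 N you called plenty. That is under the 120 N wrist limit and was on the fingertips, not the gripper body. I backed off at once.
- **Not confirmed directly:** the lid's catch was judged only from the force, the press position and the pictures, because the lid joint cannot be read.

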